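Sort bronze finds into their storage trays

TASK

Sort the five loose bronze finds in the middle of the bench (two rings, two axe heads, a small bell) into their storage trays: lay one ring flat in each of the two square bays of the ring tray, one axe head flat and lengthwise in each of the two long bays of the axe tray, and stand the bell upright in the round dish. Set each find down rather than dropping it, let go of everything, and leave the two small glass vials standing where they are.

Things in the scene. Friction and masses are not known exactly. Their poses are not given: they have to be found in the camera images.
- ring1_mid (a point): a plain bronze ring with green-brown patina, lying flat: outer diameter 42 mm, bore 22 mm, 18 mm high, about 0.15 kg. The point is its centre, 9 mm above its underside; z is its axis (up). The two rings are alike.
- ring2_mid (a point): a plain bronze ring with green-brown patina, lying flat: outer diameter 42 mm, bore 22 mm, 18 mm high, about 0.15 kg. The point is its centre, 9 mm above its underside; z is its axis (up). The two rings are alike.
- axe1_mid (a point): a bronze axe head with green-brown patina lying flat, 90 mm long along its x, about 0.3 kg. The point is the middle of its length, 10 mm above its underside; z is up. Its socket end is a straight-sided block from x = -45 to +17 mm, 26 mm wide (y) and 20 mm high; beyond it the head flares to a thin cutting edge 38 mm wide at x = +31 to +45 mm, 7 mm thick, clear of the table. Balance point about x = -9 mm, a good place to grip across y. The two axe heads are alike.
- axe2_mid (a point): a bronze axe head with green-brown patina lying flat, 90 mm long along its x, about 0.3 kg. The point is the middle of its length, 10 mm above its underside; z is up. Its socket end is a straight-sided block from x = -45 to +17 mm, 26 mm wide (y) and 20 mm high; beyond it the head flares to a thin cutting edge 38 mm wide at x = +31 to +45 mm, 7 mm thick, clear of the table. Balance point about x = -9 mm, a good place to grip across y. The two axe heads are alike.
- bell_mid (a point): a small bronze hand bell with green-brown patina standing mouth down, 62 mm tall, about 0.16 kg. Mouth 42 mm across at the bottom, tapering to 24 mm across at 36 mm up; above that a round stub handle of 14 mm diameter from 40 mm to 62 mm up, by which to grip it. The point is on its axis, 31 mm above its underside; z is up.
- ring_tray: the ring tray: an oblong tray 152 mm (x) by 78 mm (y) with one partition, making two square bays of 70 by 70 mm side by side along its x, centred at x = -37 and x = +37 mm, y = 0. Plain white plastic with grey floor, fixed to the table. Origin: centre of its underside. Floor 5 mm thick, outer walls and partition 4 mm thick with tops 11 mm above the table (6 mm above the floor). 
- axe_tray: the axe tray: a nearly square tray 124 mm (x) by 136 mm (y) with one partition along x, making two long bays, each 116 mm (along x) by 62 mm (along y), side by side along y, centred at y = -33 and y = +33 mm, x = 0. The axe heads lie along its x, edge either way. Plain white plastic with grey floor, fixed to the table. Origin: centre of its underside. Floor 5 mm thick, outer walls and partition 4 mm thick with tops 11 mm above the table (6 mm above the floor). 
- bell_dish: the bell's round dish: outer diameter 76 mm at the rim, inside about 68 mm, floor 5 mm thick, rim 11 mm above the table (6 mm above its floor); white plastic with grey floor, fixed to the table. Origin: centre of its underside; its yaw means nothing.
- vial1_mid (a point): a small amber glass vial with white cap standing among the finds, 24 mm diameter, 45 mm tall, 40 g, a bystander not to be disturbed. The point is its centre, 22 mm up.
- vial2_mid (a point): a small amber glass vial with white cap standing among the finds, 24 mm diameter, 45 mm tall, 40 g, a bystander not to be disturbed. The point is its centre, 22 mm up.
There are look-alikes about, which are no part of the job. Leave any pink or purple look-alike of the part that bears axe2_mid alone.

How it is judged:
By the outcome, as a careful person would: the job done as asked, in the order asked, and still so for the second after the job is handed in, with the robot touching nothing.
It also fails if it takes over 109 s, if anything falls off the work surface, if the arm or the gripper's body presses on something with over 40 N, if the wrist force passes 120 N, or if a joint passes its speed limit or range.

ROBOT

A 6-joint arm with a two-finger parallel gripper is mounted at the origin on the work surface. World frame = base frame: x ahead of the robot, y to its left, z up, the work surface at z = 0. Lengths are in m, angles in degrees, forces in N, time in s.
With the tool pointing down it reaches from about 0.325 to 0.85 m from the base axis. Payload 15.5 kg.
Tool frame: the origin (TCP) lies at the very end of the fingers, on their centre line; the grasp point (between the pads) lies arm.grip_depth behind it (arm.grip_depth is the distance from the TCP to the grasp point, in m); z points along the fingers, y is the direction in which the jaws open and shut (so a half turn about z gives the same grasp; the last joint's range is limited). The gripper opens to 91 mm and grips with 3 to 60 N. Pads are 32 mm wide; open, the fingers measure 118 mm over their backs; the gripper's body (76 mm by 178 mm) begins 60 mm behind the grasp point.
Start: joints at [59.502, 28.281, 77.091, -0, 74.628, -5.472], TCP at [0.264, 0.566, 0.214] pointing down, gripper open.
Joint ranges: [-166.48, 166.48], [-47.26, 123.95], [12.59, 153.08], [-70.14, 250.14], [6.76, 159.57], [-176.63, 176.63]. Speed limits (degrees/s): [108.29, 108.29, 147.25, 172.46, 172.46, 172.46].

INTERFACE

Orientations are given as a 3x3 rotation matrix whose columns are the frame's x, y, z axes.
In Python, from rig import arm gives the robot as it stands. Calls block until the motion is done:
- arm.move_to(position, orientation): joint-space move of the TCP to a pose.
- arm.move_l(position, orientation=None, feed=0.15): straight line of the TCP; orientation=None keeps the orientation; feed is the mean speed in m/s.
- arm.move_joints(angles): joint-space move.
- arm.grip(opening): finger opening in m; the grip force is fixed at half the most; returns when the fingers have stopped.
- arm.sleep(seconds).
- arm.solve_ik(position, orientation): joint angles nearest the present ones, or None.
- arm.snapshot(name): name is "scene" or "top" or "wrist"; returns the picture (400x640x3 uint8, red, green, blue); there is no depth.
- arm.get_calibration(name): a dict with "intrinsics" (3x3 intrinsics, pixels), "cam_to_world" (4x4, takes a point from camera to world coordinates). Camera axes: x right, y down, z forward; pixel columns grow to the right and rows downward; lengths in m; the calibration is good to about 2 mm. The wrist camera is an equidistant fisheye: a pixel r from the principal point sees the ray r / f radians off the axis. A picture is of the moment at which its call begins: read the wrist's pose just before it. get_calibration takes no time and is no camera call; for the wrist camera it gives the pose at the moment of the call.
A pose or a line that the arm cannot do raises arm.Unreachable and nothing moves.
- arm.sign_off(): hands the job in, once; it reports no verdict.
Readings, each from a call of its own:
- arm.current_t(): time.
- arm.current_joint_positions(): joint angles.
- arm.current_dq(): joint speeds.
- arm.current_tau(): joint torques, N m.
- arm.current_ee_pos(): TCP position.
- arm.current_tool_rot(): TCP orientation.
- arm.current_force(): force on the tool from outside, world axes, zero at the start.
- arm.current_torque(): the same for the moment, N m.
- arm.current_width(): finger opening in m.
Only numpy, scipy, OpenCV 4.12 (cv2) and the standard library are available. Lean on these libraries where they do the work, as an engineer would, in place of code of your own. Each camera call takes 0.05 s, during which the arm holds its last target. There are 200 camera calls.

## Working session

There is one attempt and no reset: what is moved stays moved. The work goes in short steps, each a Python script; the robot and the scene stay as the last script left them, time stands still between calls to the robot, and variables do not carry over. Pictures are saved under pics/ and viewed, about 12 in all and at most 16, crops included, and the job is handed in when it is done.

```bash
mkdir -p pics; ls; python3 - <<'E'
from rig import arm
import cv2
for n in("top","scene"):
    cv2.imwrite(f"pics/{n}0.png",arm.snapshot(n)[:,:,::-1])
    c=arm.get_calibration(n);print(n,c["intrinsics"].tolist(),c["cam_to_world"].round(4).tolist())
print(arm.grip_depth,arm.current_t(),arm.current_tool_rot(),arm.current_width())
E
```

```text
pics
top [[474.13003024696127, 0.0, 321.69704344392875], [0.0, 474.13003024696127, 188.65109051453928], [0.0, 0.0, 1.0]] [[0.0063, -0.9899, 0.1414, 0.2832], [-0.9999, -0.0078, -0.0095, 0.0132], [0.0105, -0.1414, -0.9899, 1.3998], [0.0, 0.0, 0.0, 1.0]]
scene [[478.87212682614637, 0.0, 326.62635790160664], [0.0, 478.87212682614637, 200.29086891019602], [0.0, 0.0, 1.0]] [[-0.8657, 0.3966, -0.3056, 0.7975], [0.5006, 0.6874, -0.5262, 0.5777], [0.0014, -0.6085, -0.7936, 0.9397], [0.0, 0.0, 0.0, 1.0]]
0.0188 0.1 [[-9.06120057e-01  4.23020233e-01 -5.69834914e-04]
 [ 4.23020600e-01  9.06119579e-01 -9.38403519e-04]
 [ 1.19374898e-04 -1.09135816e-03 -9.99999397e-01]] 0.09082102180807233
```

View pics/top0.png

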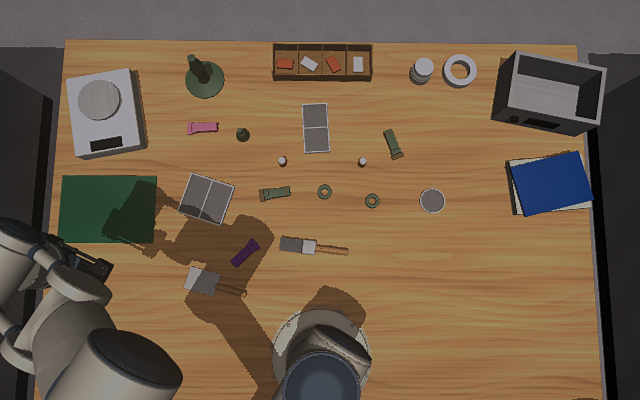

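View pics/scene0.png

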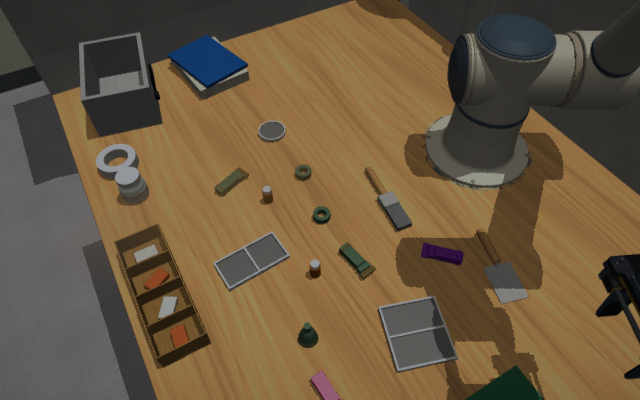

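```bash
cat > h.py <<'E'
from rig import arm
import numpy as np, cv2
def px2w(name,uv,z,cal=None):
    c=cal or arm.get_calibration(name);K=c["intrinsics"];T=c["cam_to_world"]
    d=np.array([(uv[0]-K[0,2])/K[0,0],(uv[1]-K[1,2])/K[1,1],1.])
    if name=="wrist":
        th=np.hypot(d[0],d[1]);s=np.sin(th)/max(th,1e-9);d=np.array([d[0]*s,d[1]*s,np.cos(th)])
    d=T[:3,:3]@d;o=T[:3,3]
    return (o+d*(z-o[2])/d[2])[:2]
def R(a):  # tool down, jaw (y) axis at world angle a deg
    a=np.radians(a);y=np.array([np.cos(a),np.sin(a),0]);z=np.array([0,0,-1.]);return np.c_[np.cross(y,z),y,z]
E
python3 - <<'E'
from h import *
for n,uv,z in [("axetray",(207,199),.008),("ringtray",(316,128),.008),("dish",(432,201),.008),("r1",(324,191),.018),("r2",(372,201),.018),("a1",(275,194),.02),("a2",(393,144),.02),("bell",(243,134),.03),("v1",(282,161),.04),("v2",(362,161),.04)]:
    print(n,px2w("top",uv,z).round(3))
c=arm.get_calibration("wrist");print(c["intrinsics"].round(1).tolist());T=c["cam_to_world"];print(T.round(3).tolist())
Rt=arm.current_tool_rot();print("cam in tool",Rt.T@(T[:3,3]-arm.current_ee_pos()),(Rt.T@T[:3,:3]).round(2).tolist())
for a in (0,90,180,270):
    q=arm.solve_ik([.57,.06,.40],R(a));print(a,None if q is None else np.round(q))
im=cv2.imread("pics/top0.png")[95:275,170:450];cv2.imwrite("pics/crop.png",cv2.resize(im,None,fx=2.8,fy=2.8,interpolation=cv2.INTER_CUBIC))
E
```

```text
axetray [0.449 0.338]
ringtray [0.667 0.018]
dish [ 0.448 -0.327]
r1 [ 0.474 -0.007]
r2 [ 0.445 -0.148]
a1 [0.463 0.137]
a2 [ 0.617 -0.212]
bell [0.641 0.234]
v1 [0.558 0.116]
v2 [ 0.56  -0.117]
[[309.7, 0.0, 311.4], [0.0, 309.7, 200.5], [0.0, 0.0, 1.0]]
[[0.422, 0.869, 0.259, 0.192], [0.907, -0.404, -0.121, 0.6], [-0.0, 0.286, -0.958, 0.385], [0.0, 0.0, 0.0, 1.0]]
cam in tool [ 0.07995929  0.00029581 -0.17121989] [[0.0, -0.96, -0.29], [1.0, 0.0, 0.0], [-0.0, -0.29, 0.96]]
0 [ 0. 17. 67. -0. 96.  0.]
90 [  0.  17.  67.  -0.  96. -90.]
180 None
270 [ 0. 17. 67. -0. 96. 90.]
```

View pics/crop.png

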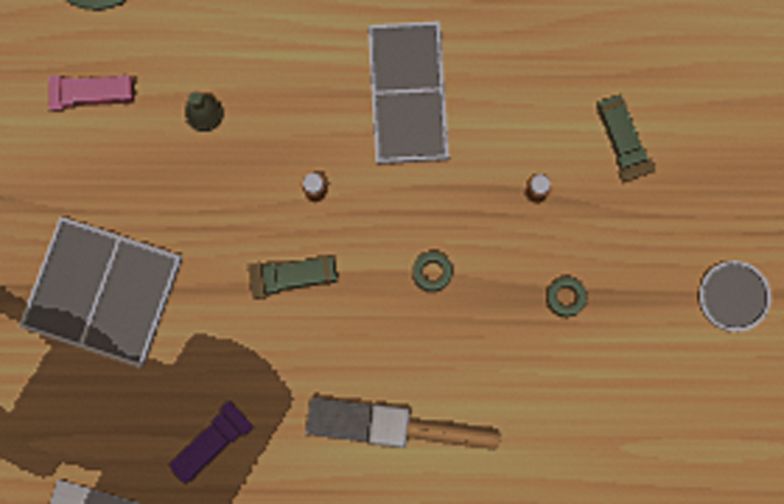

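Crop: the green axes are at (293,275) and (625,138), the rings at (432,270) and (567,297), and the bell at (204,112). The pink (92,90) and purple (210,440) axes are decoys, because the described finds are green-brown, so I'll leave those two alone. Next is a closer look with the wrist camera.

```bash
python3 - <<'E'
from h import *
import pickle
for i,p in enumerate([(.44,.14,.33),(.44,-.12,.33)]):
    arm.move_to(p,R(90)); arm.sleep(.2)
    c=arm.get_calibration("wrist");im=arm.snapshot("wrist")
    pickle.dump((c,im),open(f"w{i}.pkl","wb"));cv2.imwrite(f"pics/w{i}.png",im[:,:,::-1])
im=arm.snapshot("top");cv2.imwrite("pics/top1.png",im[:,:,::-1])
print(arm.current_t())
E
```

```text
3.4
```

View pics/w0.png

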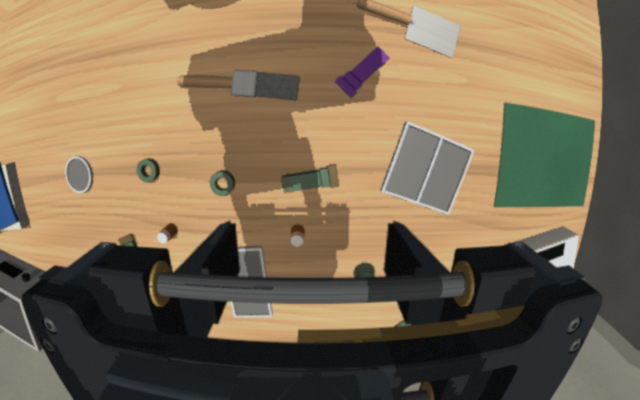

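View pics/w1.png

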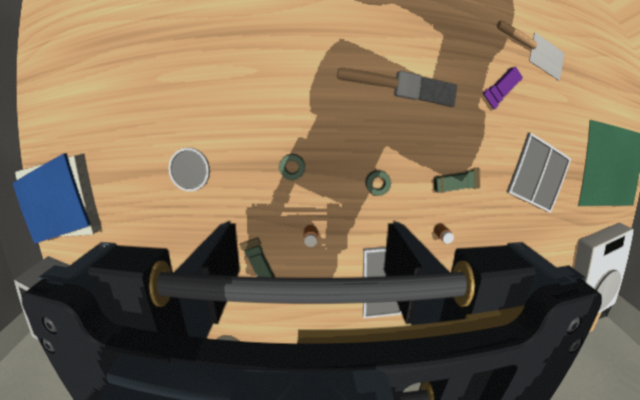

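```bash
python3 - <<'E'
from h import *
import pickle
W=[pickle.load(open(f"w{i}.pkl","rb"))[0] for i in (0,1)]
t=lambda u,v,z:px2w("top",(u/2.8+170-.3,v/2.8+95-.3),z)
w=lambda i,u,v,z:px2w("wrist",(u,v),z,W[i])
def tray(n,P,k): # P corners; axis from edge k
    P=np.array(P);d=(P[(k+1)%4]-P[k])+(P[(k+2)%4]-P[(k+3)%4]);print(n,P.mean(0).round(4),"xdir",np.degrees(np.arctan2(d[1],d[0])).round(1),"sides",[np.linalg.norm(P[i]-P[i-1]).round(3) for i in range(4)])
tray("ringtray top",[t(*p,.011) for p in [(369,26),(439,23),(448,158),(377,162)]],1)
C=[(62,217),(181,256),(140,366),(22,325)]
tray("axetray top",[t(*p,.011) for p in C],0)
tray("axetray w0",[w(0,*p,.011) for p in [(408,122),(473,150),(450,213),(383,189)]],0)
tray("axetray w1",[w(1,*p,.011) for p in [(531,133),(571,150),(551,212),(509,189)]],0)
print("dish",t(735,296,.011),w(1,189,170,.011),w(0,78.5,175,.011))
print("ring1",t(432.5,270.5,.018),w(0,222,183,.018),w(1,378,183,.018))
print("ring2",t(567,296.5,.018),w(1,292,166.5,.018),w(0,148,170,.018))
def axe(n,a,b): d=b-a;print(n,((a+b)/2).round(4),"ang",np.degrees(np.arctan2(d[1],d[0])).round(1),np.linalg.norm(d).round(3))
axe("axe1 top",t(337,267,.015),t(256,280,.012))
axe("axe1 w0",w(0,282,183,.015),w(0,337,176,.012))
axe("axe2 top",t(608,100,.015),t(638,174,.012))
print("bell handle",t(195,98,.062),"v1",t(316,184,.045),w(0,298,241,.045),"v2",t(540,184,.045),w(1,311,241,.045))
# image of bell/axe2/ring tray from top1
im=cv2.imread("pics/top1.png")[105:225,220:440];cv2.imwrite("pics/crop1.png",cv2.resize(im,None,fx=3.6,fy=3.6,interpolation=cv2.INTER_CUBIC))
E
```

```text
ringtray top [0.6677 0.0197] xdir -176.0 sides [np.float64(0.151), np.float64(0.076), np.float64(0.15), np.float64(0.076)]
axetray top [0.4497 0.3405] xdir -108.2 sides [np.float64(0.121), np.float64(0.133), np.float64(0.123), np.float64(0.132)]
axetray w0 [0.4505 0.3422] xdir 71.9 sides [np.float64(0.118), np.float64(0.132), np.float64(0.12), np.float64(0.137)]
axetray w1 [0.4452 0.3409] xdir 74.7 sides [np.float64(0.117), np.float64(0.128), np.float64(0.139), np.float64(0.141)]
dish [ 0.44904052 -0.32706134] [ 0.45319701 -0.32634721] [ 0.45383098 -0.32463659]
ring1 [ 0.47276649 -0.00743167] [ 0.4742258  -0.00652456] [ 0.47448792 -0.01020718]
ring2 [ 0.44633846 -0.14867483] [ 0.44837972 -0.14944956] [ 0.44897158 -0.14475292]
axe1 top [0.4691 0.1357] ang 99.4 0.086
axe1 w0 [0.4699 0.1377] ang 97.1 0.09
axe2 top [ 0.6194 -0.2107] ang -158.6 0.086
bell handle [0.64492573 0.23993747] v1 [0.55881977 0.11451655] [0.56403802 0.11935587] v2 [ 0.56079645 -0.11840933] [ 0.56448452 -0.11901792]
```

All the measurements agree to 2–4 mm, which is enough for gripping. I'll do the rings first.

```bash
cat >> h.py <<'E'
D=np.radians
def u(a): return np.array([np.cos(D(a)),np.sin(D(a))])
HOV=.13
def put_jaws(pick,place,jp,jq):
    """choose the half turn that keeps joint 6 most central at both ends"""
    best=None
    for k in (-180,0,180,360):
        qs=[arm.solve_ik([*p,HOV],R(j+k)) for p,j in((pick,jp),(place,jq))]
        if all(q is not None for q in qs):
            m=max(abs(q[5]) for q in qs)
            if best is None or m<best[0]: best=(m,k)
    return jp+best[1],jq+best[1]
def pick_place(pick,jp,zt,place,jq,width,w_open,w_rel,floor=.005):
    jp,jq=put_jaws(pick,place,jp,jq)
    arm.grip(w_open)
    arm.move_to([*pick,HOV],R(jp)); arm.move_l([*pick,zt])
    arm.grip(max(width-.012,0)); arm.sleep(.1)
    w=arm.current_width(); print("gripped",round(w,4),"want",width)
    if abs(w-width)>.004: print("BAD GRIP, stop"); return False
    arm.move_l([*pick,HOV]); arm.move_to([*place,HOV],R(jq))
    print("held",round(arm.current_width(),4))
    arm.move_l([*place,zt+floor+.003],feed=.12); arm.sleep(.1)
    f0=arm.current_force()[2]
    for dz in (.0015,.001,.0005,0,-.0005):
        arm.move_l([*place,zt+floor+dz],feed=.02); df=arm.current_force()[2]-f0
        if abs(df)>1.5: break
    print("contact dz",dz,"dF",round(df,2),"tcp",arm.current_ee_pos().round(4))
    arm.grip(w_rel); arm.sleep(.1); arm.move_l([*place,HOV])
    print("t",round(arm.current_t(),1)); return True
E
python3 - <<'E'
from h import *
T=np.array([.667,.019])
if pick_place((.4735,-.0075),94,.008,T+.037*u(4),94,.042,.07,.056):
    pick_place((.4475,-.1485),94,.008,T-.037*u(4),94,.042,.07,.056)
cv2.imwrite("pics/top2.png",cv2.resize(arm.snapshot("top")[90:290,170:450,::-1],None,fx=2.8,fy=2.8,interpolation=cv2.INTER_CUBIC))
E
```

```text
gripped 0.0405 want 0.042
held 0.0407
contact dz 0 dF 6.0 tcp [0.704  0.0216 0.0133]
t 14.0
gripped 0.0405 want 0.042
held 0.0406
contact dz 0 dF 5.27 tcp [0.6301 0.0164 0.0133]
t 22.9
```

View pics/top2.png

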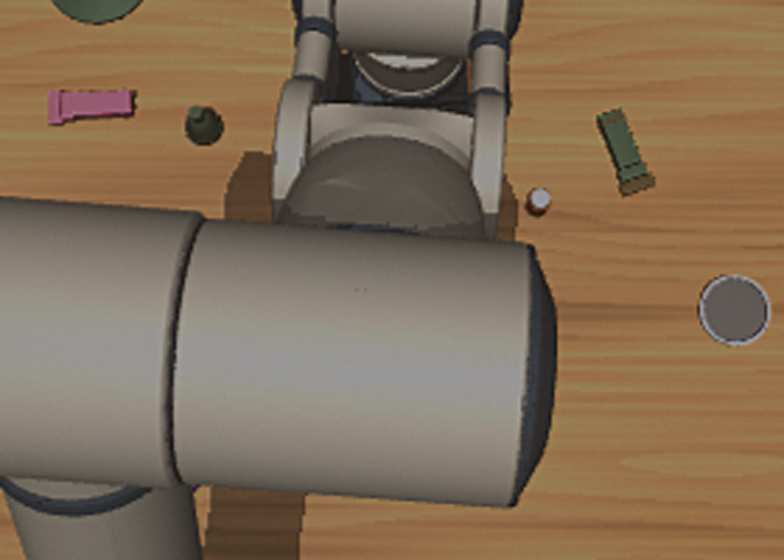

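The arm hides the ring tray in this view, but axe 2, the bell, vial 2 and the dish haven't moved. Both ring grips read correctly and both touched down on the floor. Axes next.

```bash
python3 - <<'E'
from h import *
C=np.array([.450,.341]); y=u(72)
def axe(c,a,bay,af):
    return pick_place(np.array(c)-.009*u(a),a-90,.008,bay-.009*u(af),af-90,.026,.055,.040)
if axe((.4695,.1365),98,C-.033*y,162):
    q=axe((.6195,-.211),-158.6,C+.033*y,162-360)
cv2.imwrite("pics/top3.png",cv2.resize(arm.snapshot("top")[90:290,170:450,::-1],None,fx=2.8,fy=2.8,interpolation=cv2.INTER_CUBIC))
E
```

```text
gripped 0.0258 want 0.026
held 0.0258
contact dz 0 dF 9.06 tcp [0.4484 0.3069 0.0133]
t 31.6
gripped 0.0254 want 0.026
held 0.0256
contact dz 0 dF 7.19 tcp [0.4688 0.3696 0.0134]
t 42.4
```

View pics/top3.png

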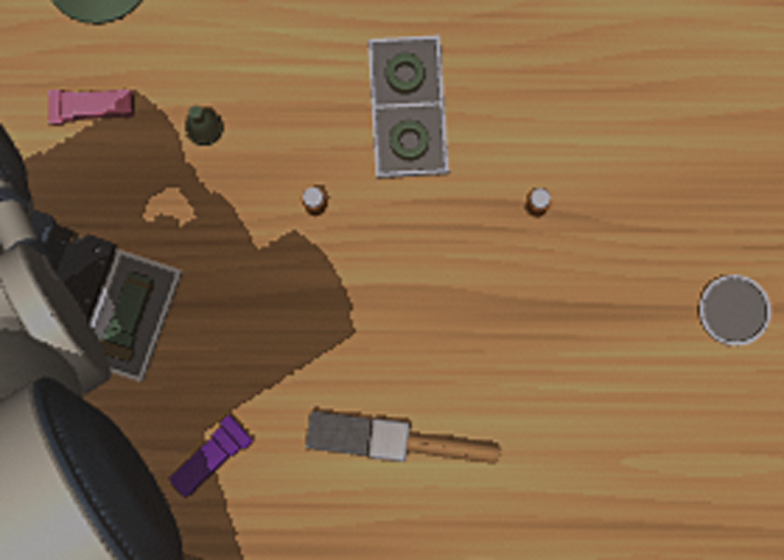

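Both rings lie flat inside their bays, at (405,72) and (409,140), and the vials are in place. Axe 1 is in its bay. Bell next.

```bash
python3 - <<'E'
from h import *
print(px2w("top",(205/2.8+169.7,114/2.8+94.7),.012))
pick_place((.644,.239),90,.042,(.4505,-.3265),60,.014,.05,.035)
arm.move_l([.4505,-.3265,.2])
cv2.imwrite("pics/top4.png",cv2.resize(arm.snapshot("top")[90:290,170:450,::-1],None,fx=2.8,fy=2.8,interpolation=cv2.INTER_CUBIC))
cv2.imwrite("pics/scene4.png",arm.snapshot("scene")[:,:,::-1])
E
```

```text
[0.64092013 0.23717482]
gripped 0.0132 want 0.014
held 0.0129
contact dz 0 dF 2.47 tcp [ 0.4505 -0.3266  0.047 ]
t 51.3
```

View pics/top4.png

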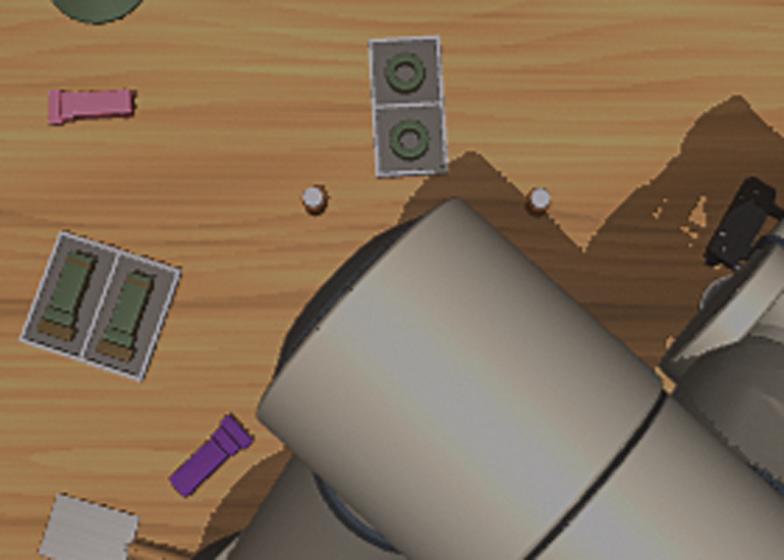

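View pics/scene4.png

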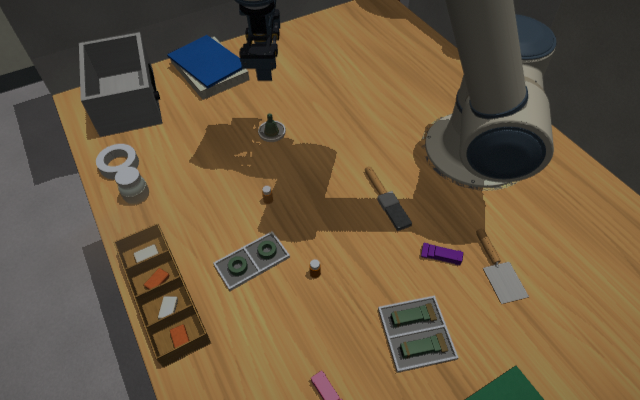

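Everything looks placed. I'll check one enlargement of the axe tray and the dish.

```bash
python3 - <<'E'
import cv2,numpy as np
s=cv2.imread("pics/scene4.png");f=lambda a,k:cv2.resize(a,(390,390),interpolation=cv2.INTER_CUBIC)
cv2.imwrite("pics/chk.png",np.hstack([f(s[285:381,370:466],4),f(s[100:160,242:302],6)]))
E
```

```text
(no output)
```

View pics/chk.png

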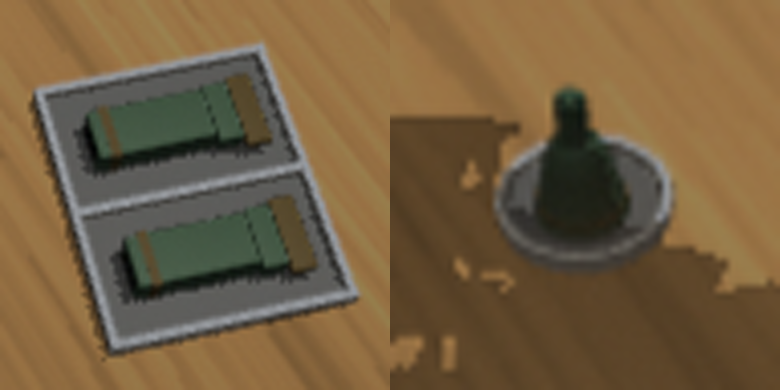

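The enlargement shows both axes flat and lengthwise inside their bays, clear of the walls, and the bell upright within the dish.

```bash
python3 - <<'E'
from h import *
print(arm.current_t(),arm.current_width(),arm.current_force().round(1)); arm.sign_off()
E
```

```text
52.0167 0.035223438283890546 [ 0.1 -0.1  0.3]
the job is handed in; nothing more can be done
```

All five finds are in their trays, and I handed the job in at 52 s of the 109 s allowed. I worked in the order rings, axe heads, bell, and lowered each find until it touched the tray floor (2.5–9 N) before letting go.

- **Rings:** each lies flat in its own square bay, clear of the walls.
- **Axe heads:** each lies flat and lengthwise in its own long bay, clear of the walls. I used the two green-brown ones and didn't touch the pink and purple look-alikes.
- **Bell:** it stands upright in the round dish.
- **Vials:** both are still standing where they were.
- **At hand-in:** the gripper was empty, well above the bell, with almost no force on the wrist (0.3 N or less).

No check failed. Position estimates from the different cameras disagreed by up to about 5 mm, which was within what the grips and bays allowed.

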